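# Put the joiner's tools back on their shadow boards

## Robot

A 7-joint arm with a two-finger parallel gripper is mounted at the origin on the work surface. World frame = base frame: x ahead of the robot, y to its left, z up, the work surface at z = 0. Lengths are in mm, angles in rad, forces in N, time in s.
With the tool pointing down it reaches from about 400 to 875 mm from the base axis. Payload 4.4 kg.
Tool frame: the origin (TCP) lies midway between the tips of the shut fingers; the grasp point (between the pads) lies 19 mm behind it (ctrl.pinch_z is the distance from the TCP to the grasp point, in mm); z points along the fingers, y is the line along which they close (so a half turn about z gives the same grasp; the last joint's range is limited). The gripper opens to 85 mm and grips with 20 to 120 N. Pads are 22 mm wide; open, the fingers measure 114 mm over their backs; the gripper's body (76 mm by 85 mm) begins 54 mm behind the grasp point. The pads swing forward as they close: fully open they stand 13 mm farther back than shut.
Start: joints at [-1.348, 0.628, 0.038, 1.517, -0.027, 0.996, -0.02], TCP at [185.097, 623.103, 231.313] pointing down, gripper open.
Joint ranges: [-3.06, 3.06], [-0.37, 2.12], [-1.25, 1.32], [0.18, 2.47], [-1.1, 4.24], [0.23, 1.98], [-2.94, 2.94]. Speed limits (rad/s): [2.57, 2.57, 3.14, 3.14, 3.14, 3.14, 3.14].

## Interface

Orientations are given as [roll, pitch, yaw] about the fixed x, y, z axes, in that order (R = Rz(yaw) Ry(pitch) Rx(roll)).
In Python, from cell import read_state, cams, order, ctrl gives the robot as it stands.
- The arm moves only by the tool move_arm, never from a script. Its argument "targets" is text: rows parted by semicolons, each of 7 numbers parted by spaces: the gripper's target within -1 to 1 (fully open at 1, half-way at 0, shut at -1), then the shift along the tool's x, y, z in cm, then the turn, a rotation vector about the tool's x, y, z in degrees. A call has 1 to 5 rows; each row shifts and turns the commanded pose from where the row before left it, along the tool's axes as they then stand; what a row does not reach is not made up. A row lasts 1/12 s, in which the tool goes at most 41.7 mm and 7.16 degrees, less where a joint would pass 70% of its speed; a pose out of reach is approached as far as the arm can. A call with a gripper value outside its range is refused whole. The fingers move at their own pace and stop on an object; the grip force is fixed at half the most. Time passes only in rows, so rows that do not move let the fingers close. It gives the time, the measured TCP pose, the force, the opening and the grip force at its end, in the units of the state.
- read_state(): the state, without advancing time (a new reading comes with each control period).
- cams.get_image(name): name is "scene" or "top"; returns a dict with "color" (420x560x3 uint8, red, green, blue), "fovy" (degrees; the focal length in pixels is half the picture's height over the tangent of half this angle, whatever the lens; pixels are square), "cx", "cy" (the principal point, pixels), "rvec" (rotation vector, rad) and "tvec" (3), from world to camera coordinates, as OpenCV has them. Camera axes: x right, y down, z forward; pixel columns grow to the right and rows downward; lengths in mm; the calibration is good to about 2 mm. A picture is of the moment at which its call begins. There is no depth.
- order.finish_job(): hands the job in; it is judged then, once.
The state is a dict: "clock": time; "qpos": joint angles; "qd": joint speeds; "tau": joint torques, N m; "eef_pos": TCP position; "tool_rot": TCP orientation; "force": force on the tool from outside, world axes, zero at the start; "torque": the same for the moment, N m; "width": finger opening in mm; "gripper_force": force on a finger pad.
Only numpy, scipy, OpenCV 4.12 (cv2) and the standard library are available. Lean on these libraries where they do the work, as an engineer would, in place of code of your own. Each camera call takes 0.05 s, during which the arm holds its last target. There are 200 camera calls.

## Task

Tidy the joiner's bench: put the block plane, the mallet, the chisel and the cork sanding block each back on the plywood board that bears its own black outline, lying flat and covering the outline the right way round (plane's round nose on the round end, mallet's head on the head, chisel's handle on the handle; the sanding block may go either way round). Set the tools down rather than dropping them, and leave the pine offcut and the wax tin where they are.

Things in the scene. Friction and masses are not known exactly. Their poses are not given: they have to be found in the camera images.
- plane_mid (a point): Small metal block plane, 108 mm long (x), 44 mm wide (y) with flat upright sides 28 mm high; round nose with a brass knob towards +x, square heel towards -x, sloping steel cap on top, about 42 mm high in all; about 0.45 kg. The point is half-way along and across, 14 mm above its sole; z up. Grasp across the sides (along y).
- mallet_mid (a point): Small joiner's mallet lying down: dark wooden head 40 mm (x) by 56 mm (y) by 40 mm high, and a light round handle, at most 22 mm thick, that runs from the head's middle to 86 mm from the point towards -x. 0.18 kg. The point is the centre of the head, 20 mm above its underside; z up. Grasp the head across its 56 mm (along y).
- chisel_mid (a point): Short chisel lying down: pale wooden handle 70 mm (x) by 26 mm by 26 mm with rounded edges, and a steel blade 18 mm wide that sticks out towards +x, its tip 84 mm from the point. About 0.09 kg. The point is the centre of the handle, 13 mm above its underside; z up. Grasp the handle across (along y).
- sander_mid (a point): Plain cork sanding block, 96 mm (x) by 58 mm (y) by 36 mm high, 0.12 kg. The point is its centre, 18 mm above its underside; z up. Grasp across the 58 mm (along y).
- plane_board: Fixed plywood board 140 (x) x 84 (y) x 6 mm thick, flat black silhouette on top, dot in its corner (-62, 36) mm. Origin: centre of its underside, z up. Silhouette of the block plane: a 50 mm wide bar with a square end towards -x and a round end towards +x. In place, the tool's listed point is over (12, 0) mm of the board, 20 mm above the origin, and its x axis is the board's x.
- mallet_board: Fixed plywood board 140 (x) x 84 (y) x 6 mm thick, flat black silhouette on top, dot in its corner (-62, 36) mm. Origin: centre of its underside, z up. Silhouette of the mallet: a T, head towards +x, handle towards -x. In place, the tool's listed point is over (33, 0) mm of the board, 26 mm above the origin, and its x axis is the board's x.
- chisel_board: Fixed plywood board 140 (x) x 84 (y) x 6 mm thick, flat black silhouette on top, dot in its corner (-62, 36) mm. Origin: centre of its underside, z up. Silhouette of the chisel: a 32 mm wide handle towards -x, and a narrower 24 mm blade towards +x. In place, the tool's listed point is over (-24, 0) mm of the board, 19 mm above the origin, and its x axis is the board's x.
- sander_board: Fixed plywood board 140 (x) x 84 (y) x 6 mm thick, flat black silhouette on top, dot in its corner (-62, 36) mm. Origin: centre of its underside, z up. Silhouette of the sanding block: a plain rectangle 102 by 64 mm in the middle of the board. With the block in place its listed point is above the board's centre, 24 mm above the origin, its x axis along the board's x, either way round.
- offcut: Pine offcut, 85 by 38 by 22 mm high, loose among the tools; to be left alone. Origin: centre of its underside, z up.
- tin: Round lidded metal wax tin, 75 mm across, 26 mm high, loose among the tools; to be left alone. Origin: centre of its underside, z up.

How it is judged:
By the outcome, as a careful person would: the job done as asked, in the order asked, and still so for the second after the job is handed in, with the robot touching nothing.
It also fails if it takes over 106 s, if anything falls off the work surface, if the arm or the gripper's body presses on something with over 40 N, if the wrist force passes 120 N, or if a joint passes its speed limit or range.

## Working session

There is one attempt and no reset: what is moved stays moved. The work goes in short steps, Python scripts to look and compute and a tool call to move; the robot and the scene stay as the last step left them, time stands still between calls to the robot, and variables do not carry over. Pictures are saved under pics/ and viewed, at most 14 in all, crops included, and the job is handed in when it is done.

Besides the shell and the picture viewer there is one more tool, called after ">>>" by a JSON object that holds its "api" and its "payload". move_arm: Moves the arm, as the interface text tells. Its arguments: {"type":"object","properties":{"targets":{"type":"string"}},"required":["targets"]}

```bash
ls; mkdir -p pics; python3 - <<'E'
from cell import read_state, cams, order, ctrl
import cv2
print(read_state(), ctrl.pinch_z)
for n in("scene","top"):
    d=cams.get_image(n); cv2.imwrite(f"pics/{n}0.png",d["color"][:,:,::-1]); print({k:v for k,v in d.items() if k!="color"})
E
```

```text
pics
{'clock': 0.0, 'qpos': array([-1.34779774,  0.62935133,  0.03848033,  1.51835359, -0.02699171,
        0.99630671, -0.01999879]), 'qd': array([ 0.00060719, -0.0006503 , -0.00117585, -0.00066986, -0.00035567,
        0.00129935, -0.00077663]), 'tau': array([-5.57457024e-04, -5.63373113e+01,  1.22581277e+00, -1.93436712e+01,
        1.07952111e-02,  1.02680898e-02, -4.01196175e-06]), 'eef_pos': array([184.93976723, 622.4880162 , 230.39103893]), 'tool_rot': array([-3.13969347e+00,  5.46477756e-05,  2.85276911e+00]), 'force': array([-0.12159313, -0.46224414, -0.48086309]), 'torque': array([0.00999251, 0.02137227, 0.00704991]), 'gripper_force': 0.0, 'width': 85.17784224516916} 18.700000000000003
{'fovy': 46.84422594115293, 'cx': 276.3193518044165, 'cy': 207.44410966730396, 'rvec': array([ 2.26807111,  0.79015605, -0.29599842]), 'tvec': array([-423.08707543, -185.01776876, 1313.40094089])}
{'fovy': 44.420850043947596, 'cx': 282.093097369681, 'cy': 216.41871463859118, 'rvec': array([ 2.1903935 , -2.20053622,  0.09170462]), 'tvec': array([  -4.53769641,  548.13066473, 1031.32740072])}
```

View pics/top0.png

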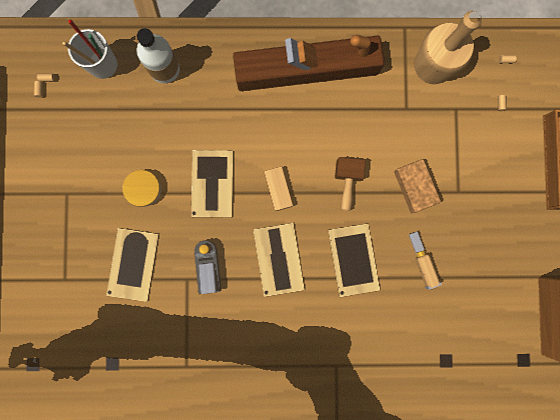

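View pics/scene0.png

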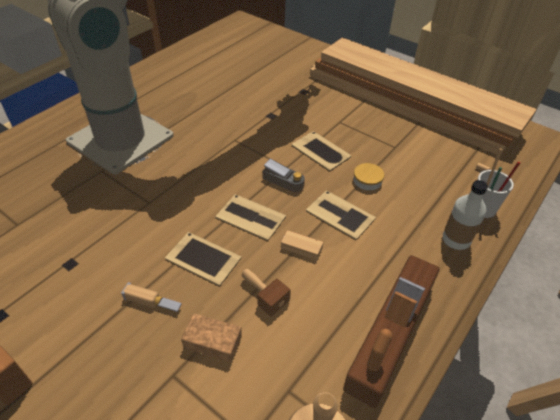

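```bash
cat > h.py <<'E'
import numpy as np, cv2
from cell import read_state, cams, order, ctrl
def cam(n):
    d=cams.get_image(n); im=d["color"]; H=im.shape[0]
    f=H/2/np.tan(np.radians(d["fovy"])/2)
    K=np.array([[f,0,d["cx"]],[0,f,d["cy"]],[0,0,1]]); R=cv2.Rodrigues(d["rvec"])[0]; t=np.array(d["tvec"])
    return im,K,R,t
def cast(px,z,K,R,t):
    px=np.atleast_2d(px).astype(float); C=-R.T@t
    v=(R.T@np.linalg.inv(K)@np.c_[px,np.ones(len(px))].T).T
    return C+v*((z-C[2])/v[:,2])[:,None]
def proj(P,K,R,t): return cv2.projectPoints(np.atleast_2d(P).astype(float),cv2.Rodrigues(R)[0],t,K,None)[0][:,0]
E
python3 - <<'E'
from h import *
im,K,R,t=cam("top"); print("C",-R.T@t, K[0,0])
np.savez("top0.npz",im=im,K=K,R=R,t=t)
hsv=cv2.cvtColor(im,cv2.COLOR_RGB2HSV)
for n,(u,v) in dict(wood=(300,210),board=(196,210),boardb=(115,285),black=(130,260),planeside=(197,270),planetop=(208,275),knob=(204,249),mhead=(350,168),mhand=(348,192),blade=(417,241),chand=(428,268),cork=(417,186),off=(278,188),shadow=(220,285),tin=(141,188)).items():
    print(n,im[v,u],hsv[v,u])
c=cv2.resize(im[140:310,95:455],None,fx=2.2,fy=2.2,interpolation=cv2.INTER_CUBIC); cv2.imwrite("pics/crop0.png",c[:,:,::-1])
E
```

```text
C [ 478.1122307    10.6458828  1065.55121125] 514.3217677828139
wood [172 127  73] [ 16 147 172]
board [232 199 132] [ 20 110 232]
boardb [228 195 130] [ 20 110 228]
black [77 68 59] [15 60 77]
planeside [91 95 90] [54 13 95]
planetop [169 164 171] [141  10 171]
knob [219 168  59] [ 20 186 219]
mhead [120  72  41] [ 12 168 120]
mhand [226 176 115] [ 16 125 226]
blade [170 168 171] [140   4 171]
chand [221 171 106] [ 17 133 221]
cork [164 119  73] [ 15 141 164]
off [228 177 112] [ 17 130 228]
shadow [62 47 33] [ 14 119  62]
tin [221 169  60] [ 20 186 221]
```

View pics/crop0.png

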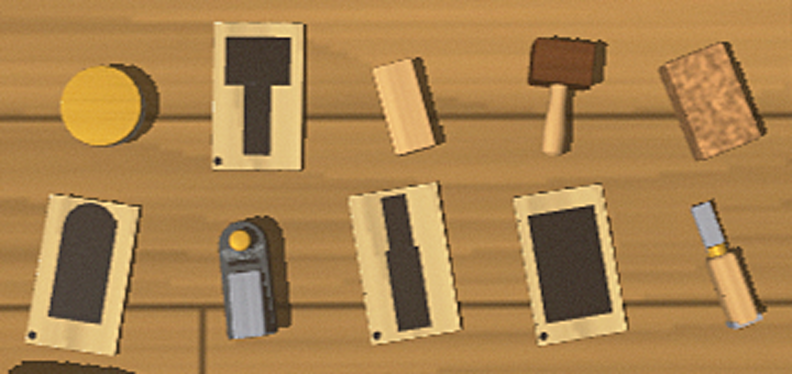

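```bash
cat > m.py <<'E'
from h import *
d=np.load("top0.npz"); im,K,R,t=[d[k] for k in("im","K","R","t")]
hsv=cv2.cvtColor(im,cv2.COLOR_RGB2HSV).astype(int); Hh,S,V=hsv[...,0],hsv[...,1],hsv[...,2]
vis=cv2.resize(im,None,fx=4,fy=4,interpolation=cv2.INTER_CUBIC)
def rect(mask,box,z,name,close=True):
    u0,v0,u1,v1=box; m=np.zeros_like(mask,np.uint8); m[v0:v1,u0:u1]=mask[v0:v1,u0:u1]
    if close: m=cv2.morphologyEx(m,cv2.MORPH_CLOSE,np.ones((3,3)))
    c=max(cv2.findContours(m,cv2.RETR_EXTERNAL,cv2.CHAIN_APPROX_NONE)[0],key=cv2.contourArea)
    cv2.drawContours(vis,[c*4+2],-1,(255,0,0),1)
    P=cast(c[:,0],z,K,R,t)[:,:2]
    (cx,cy),(w,h),a=cv2.minAreaRect(P.astype(np.float32))
    B=cv2.boxPoints(((cx,cy),(w,h),a)); e=B[1]-B[0],B[2]-B[1]; l=max(e,key=np.linalg.norm); l=l if l[0]>0 else -l
    print(name,"c %.1f %.1f"%(cx,cy),"size %.1f %.1f"%(max(w,h),min(w,h)),"yaw %.1f"%np.degrees(np.arctan2(l[1],l[0])))
    return P
ply=(V>190)&(S<122)
P=rect(ply,(185,145,240,222),6,"malletB"); rect(ply,(100,220,165,306),6,"planeB"); rect(ply,(248,218,310,300),6,"chiselB"); rect(ply,(324,218,386,300),6,"sanderB")
blk=(V<125)&(S<90)
rect(blk,(196,150,232,214),6,"malletO"); rect(blk,(113,226,152,290),6,"planeO"); rect(blk,(260,224,295,290),6,"chiselO"); rect(blk,(334,228,372,288),6,"sanderO")
rect((S<75)|(S>178)&(V>150),(185,235,226,300),14,"plane")
rect((V<135)&(S>140)&(Hh<14),(328,150,372,184),20,"mhead"); rect((V>180)&(S<138),(335,180,360,215),11,"mhand")
rect((V>175)&(S<140)&(S>90),(405,245,445,292),13,"chand");rect((S<60),(405,225,430,256),8,"blade")
rect((V>190)&(S<140),(260,160,296,214),11,"offcut")
b=vis[140*4:310*4]
cv2.imwrite("pics/vis.png",np.vstack([b[:340,180*2:180*2+800],b[340:,180*2:180*2+800]])[:600,:,::-1])
g=cv2.imread("pics/top0.png")[145:225,385:450]; 
cv2.imwrite("pics/v2.png",np.hstack([cv2.resize(g,None,fx=6,fy=6,interpolation=cv2.INTER_CUBIC),vis[225*4:300*4,400*4:450*4,::-1][:, :, :].copy() if 0 else cv2.resize(vis[145*4:300*4,385*4:450*4,::-1],(int(480*65/155),480))]))
E
python3 m.py
```

```text
malletB c 619.2 138.4 size 137.5 84.5 yaw -0.2
planeB c 452.0 300.3 size 138.7 83.8 yaw -8.8
chiselB c 460.8 1.4 size 138.9 84.2 yaw 9.1
sanderB c 459.2 -153.8 size 138.8 84.4 yaw 9.0
malletO c 619.0 138.6 size 108.3 60.0 yaw -0.1
planeO c 464.0 298.6 size 109.4 48.0 yaw -8.8
chiselO c 462.4 1.8 size 124.0 30.6 yaw 10.0
sanderO c 459.7 -154.1 size 100.7 61.8 yaw 9.1
plane c 446.8 147.1 size 105.5 44.3 yaw 6.7
mhead c 646.4 -147.2 size 58.4 43.3 yaw 84.1
mhand c 592.9 -138.1 size 63.5 17.8 yaw -6.2
chand c 433.4 -306.0 size 69.5 27.1 yaw 24.6
blade c 495.6 -283.8 size 40.6 19.9 yaw 20.0
offcut c 607.3 1.5 size 84.2 38.2 yaw 15.4
```

View pics/v2.png

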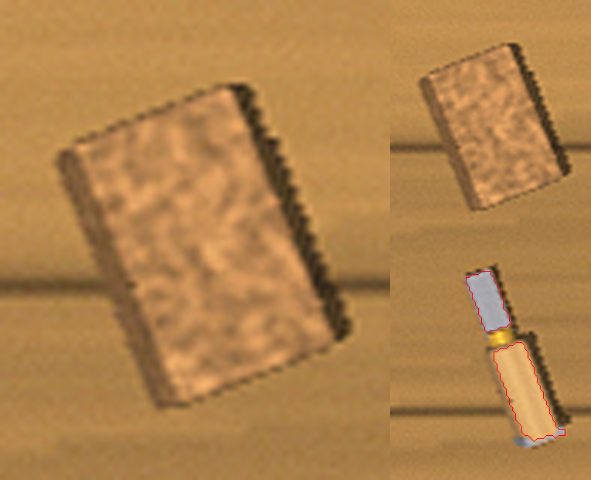

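View pics/vis.png

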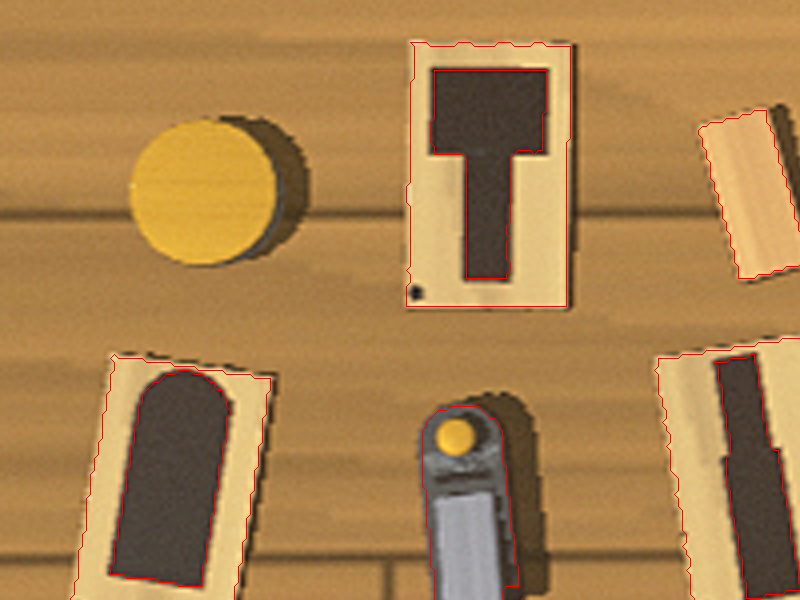

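```bash
cat >> m.py <<'E'
f=6
a=cv2.resize(im[150:216,322:378],None,fx=f,fy=f,interpolation=cv2.INTER_CUBIC); b=cv2.resize(im[228:294,404:448],None,fx=f,fy=f,interpolation=cv2.INTER_CUBIC)
cv2.imwrite("pics/v3.png",np.hstack([a,b])[:,:,::-1])
z=lambda p,o:(np.array(p)+.5)/6-.5+np.array(o)
q=z([(238,84),(333,342),(163,408),(60,153)],(385,145)); Q=cast(q,18,K,R,t); print("sander",Q.mean(0)); 
for i,j in((1,0),(2,3)): e=Q[j]-Q[i]; print(np.degrees(np.arctan2(e[1],e[0])))
for i,j in((1,2),(0,3)): e=Q[j]-Q[i]; print(np.degrees(np.arctan2(e[1],e[0]))-90)
E
python3 m.py | tail -5
```

```text
sander [ 610.4874387  -286.55976167   18.        ]
18.901501584754374
20.902376976162188
20.826288910190172
20.998866074208095
```

View pics/v3.png

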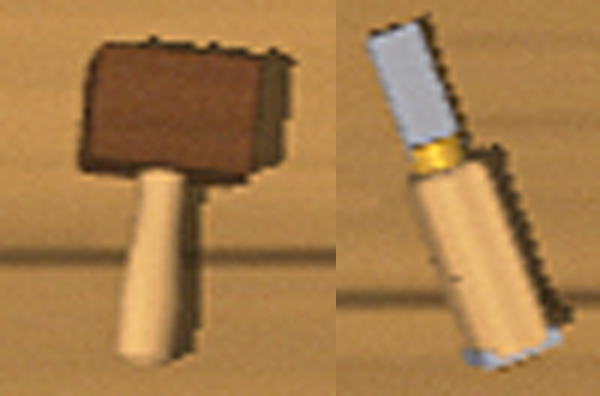

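```bash
cat > m2.py <<'E'
from h import *
d=np.load("top0.npz"); im,K,R,t=[d[k] for k in("im","K","R","t")]
z=lambda p,o:(np.array(p)+.5)/6-.5+np.array(o)
ang=lambda e:np.degrees(np.arctan2(e[1],e[0])).round(1)
H=cast(z([(97,46),(262,55),(247,184),(80,172)],(322,150)),20,K,R,t); print("head",H.mean(0),ang(H[0]-H[3]),ang(H[1]-H[2]),ang(H[0]-H[1])-90,ang(H[3]-H[2])-90)
h=cast(z([(162,178),(142,362)],(322,150)),20,K,R,t); print("handle",ang(h[0]-h[1]),"point",h[1]+86*(h[0]-h[1])/np.linalg.norm(h[0]-h[1]))
c=cast(z([(76,178),(154,166),(224,338),(134,365)],(404,228)),13,K,R,t); print("chisel",c.mean(0),ang(c[0]-c[3]),ang(c[1]-c[2]))
b=cast(z([(58,33),(96,140)],(404,228)),13,K,R,t); print("blade",ang(b[0]-b[1]),"point",b[0]-84*(b[0]-b[1])/np.linalg.norm(b[0]-b[1]))
E
python3 m2.py
```

```text
head [ 645.89035552 -147.47428094   20.        ] -8.3 -7.5 -3.299999999999997 -4.299999999999997
handle -7.0 point [ 646.15287084 -146.61337928   20.        ]
chisel [ 434.93190049 -305.36090003   13.        ] 16.1 21.1
blade 18.5 point [ 433.35751029 -303.2249582    13.        ]
```

>>> {"api": "move_arm", "payload": {"targets": "1 0 0 0 0 0 -5.8; 1 0 0 0 0 0 -5.8; 1 0 0 0 0 0 -5.8; 1 0 0 0 0 0 -5.8; 1 -1.3 -3.3 0.5 0 0 0"}}

```text
clock: 0.57
eef_pos: [196.5, 597.9, 226.6]
tool_rot: [3.133, -0.003, -3.013]
force: [0.3, 1.0, 0.3]
width: 85.3
gripper_force: 0.0
```

>>> {"api": "move_arm", "payload": {"targets": "1 -1.4 -3.4 0.5 0 0 0; 1 -1.4 -3.4 0.5 0 0 0; 1 -1.4 -3.4 0.5 0 0 0; 1 -1.4 -3.4 0.5 0 0 0; 1 -1.4 -3.4 0.5 0 0 0"}}

```text
clock: 0.98
eef_pos: [291.6, 429.3, 201.0]
tool_rot: [-3.141, -0.0, -3.025]
force: [0.8, -0.5, 0.6]
width: 85.5
gripper_force: 0.0
```

>>> {"api": "move_arm", "payload": {"targets": "1 -1.4 -3.4 0.5 0 0 0; 1 -1.4 -3.4 0.5 0 0 0; 1 -1.4 -3.4 0.5 0 0 0; 1 -1.4 -3.4 0.5 0 0 0; 1 -1.4 -3.4 0.5 0 0 0"}}

```text
clock: 1.4
eef_pos: [380.8, 268.7, 176.1]
tool_rot: [3.142, 0.0, -3.025]
force: [1.6, 0.7, -0.8]
width: 85.4
gripper_force: 0.0
```

```bash
cat > p.py <<'E'
import sys
from h import *
from scipy.spatial.transform import Rotation as Ro
# usage: p.py X Y Z yawdeg  -> tool-axis shift (cm) in the present axes, and after the turn; turn (deg)
X,Y,Z,a=map(float,sys.argv[1:5]); s=read_state()
Rm=Ro.from_euler("xyz",s["tool_rot"]); T=Ro.from_euler("xyz",[np.pi,0,np.radians(a+180)])
d=np.array([X,Y,Z])-s["eef_pos"]
print("t %.2f"%s["clock"],"pos",s["eef_pos"].round(1),"w %.1f"%s["width"],"F",s["force"].round(1),"q7 %.2f"%s["qpos"][6])
print("now-axes",(Rm.inv().apply(d)/10).round(2),"after-turn",(T.inv().apply(d)/10).round(2),"turn",np.degrees((Rm.inv()*T).as_rotvec()).round(2))
E
python3 p.py 446.8 147.1 60 6.7
```

```text
t 1.40 pos [380.8 268.7 176.1] w 85.4 F [ 1.6  0.7 -0.8] q7 0.95
now-axes [ -5.14 -12.84  11.61] after-turn [ -5.14 -12.85  11.61] turn [ 0.    0.   -0.03]
```

>>> {"api": "move_arm", "payload": {"targets": "1 -1.2 -3 2.5 0 0 0; 1 -1.2 -3 2.5 0 0 0; 1 -1.2 -3 2.5 0 0 0; 1 0 0 0 0 0 0; 1 0 0 0 0 0 0"}}

```text
clock: 1.82
eef_pos: [426.3, 182.5, 99.9]
tool_rot: [-3.14, -0.003, -3.03]
force: [-0.2, 0.4, 0.1]
width: 85.7
gripper_force: 0.0
```

```bash
python3 p.py 446.8 147.1 3 6.7
```

```text
t 1.82 pos [426.3 182.5  99.9] w 85.7 F [-0.2  0.4  0.1] q7 1.12
now-axes [-1.67 -3.73  9.69] after-turn [-1.62 -3.76  9.69] turn [-0.11 -0.19 -0.33]
```

>>> {"api": "move_arm", "payload": {"targets": "1 -0.8 -1.9 0 0 0 -0.3; 1 -0.8 -1.9 0 0 0 0; 1 0 0 1.5 0 0 0; 1 0 0 1.5 0 0 0; 1 0 0 0 0 0 0"}}

```text
clock: 2.23
eef_pos: [445.8, 150.2, 70.3]
tool_rot: [3.141, -0.002, -3.019]
force: [-0.2, -0.4, -1.1]
width: 85.1
gripper_force: 0.0
```

```bash
python3 p.py 446.8 147.1 3 6.7; python3 - <<'E'
from h import *
im,K,R,t=cam("top"); cv2.imwrite("pics/g1.png",cv2.resize(im[200:330,150:300],None,fx=4,fy=4)[:,:,::-1])
E
```

```text
t 2.23 pos [445.8 150.2  70.3] w 85.1 F [-0.2 -0.4 -1.1] q7 1.18
now-axes [-0.07 -0.32  6.73] after-turn [-0.06 -0.32  6.73] turn [ 0.01 -0.12  0.34]
```

View pics/g1.png

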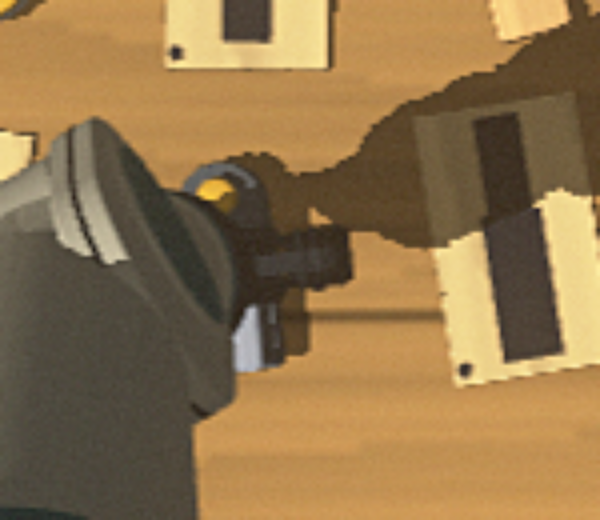

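>>> {"api": "move_arm", "payload": {"targets": "1 -0.1 -0.3 1.5 0 0 0; 1 0 0 1.8 0 0 0; 1 0 0 1.8 0 0 0; 1 0 0 1.5 0 0 0; 1 0 0 0 0 0 0"}}

```text
clock: 2.7
eef_pos: [446.5, 146.1, 12.2]
tool_rot: [-3.138, -0.005, -3.017]
force: [0.6, 0.0, 0.7]
width: 85.6
gripper_force: 0.0
```

```bash
python3 p.py 446.8 147.1 3 6.7
```

```text
t 2.70 pos [446.5 146.1  12.2] w 85.6 F [0.6 0.  0.7] q7 0.97
now-axes [-0.04  0.1   0.92] after-turn [-0.04  0.1   0.92] turn [-0.18 -0.29  0.43]
```

>>> {"api": "move_arm", "payload": {"targets": "1 0 0.1 0.6 0 0 0.4; 1 0 0 0 0 0 0; 1 0 0 0 0 0 0; 1 0 0 0 0 0 0; 1 0 0 0 0 0 0"}}

```text
clock: 3.12
eef_pos: [447.4, 146.5, 7.4]
tool_rot: [-3.139, -0.003, -3.027]
force: [0.8, -0.0, -0.2]
width: 85.4
gripper_force: 0.0
```

```bash
python3 p.py 446.8 147.1 3 6.7
```

```text
t 3.12 pos [447.4 146.5   7.4] w 85.4 F [ 0.8 -0.  -0.2] q7 0.83
now-axes [0.05 0.06 0.44] after-turn [0.05 0.06 0.44] turn [-0.16 -0.15 -0.11]
```

>>> {"api": "move_arm", "payload": {"targets": "1 0 0 0.4 0 0 0; 1 0 0 0 0 0 0; -1 0 0 0 0 0 0; -1 0 0 0 0 0 0; -1 0 0 0 0 0 0"}}

```text
clock: 3.53
eef_pos: [447.0, 146.2, 2.8]
tool_rot: [-3.139, -0.004, -3.027]
force: [0.4, 0.1, -0.5]
width: 51.6
gripper_force: 0.0
```

>>> {"api": "move_arm", "payload": {"targets": "-1 0 0 0 0 0 0; -1 0 0 0 0 0 0; -1 0 0 0 0 0 0; -1 0 0 0 0 0 0; -1 0 0 0 0 0 0"}}

```text
clock: 3.95
eef_pos: [447.0, 146.4, 3.0]
tool_rot: [-3.139, -0.003, -3.027]
force: [-0.6, 0.2, 5.7]
width: 43.2
gripper_force: 61.8
```

>>> {"api": "move_arm", "payload": {"targets": "-1 0 0 0 0 0 0; -1 0 0 0 0 0 0; -1 0 0 0 0 0 0; -1 0 0 0 0 0 0; -1 0 0 0 0 0 0"}}

```text
clock: 4.37
eef_pos: [447.0, 146.4, 3.0]
tool_rot: [-3.139, -0.003, -3.027]
force: [-0.3, 0.4, 5.8]
width: 42.7
gripper_force: 61.8
```

```bash
python3 p.py 463.9 298.5 80 -8.8
```

```text
t 4.37 pos [447.  146.4   3. ] w 42.7 F [-0.3  0.4  5.8] q7 0.76
now-axes [-3.39 14.89 -7.75] after-turn [ 0.66 15.28 -7.7 ] turn [-0.18 -0.16 15.37]
```

>>> {"api": "move_arm", "payload": {"targets": "-1 0 0 -0.8 0 0 0; -1 0 0 -2 0 0 0; -1 0 0 -2.5 0 0 0; -1 0 0 -2.4 0 0 0; -1 0 0 0 0 0 3.8"}}

```text
clock: 4.78
eef_pos: [448.7, 147.0, 82.9]
tool_rot: [-3.14, 0.001, -3.094]
force: [0.3, 1.2, -5.8]
width: 43.2
gripper_force: 62.9
```

>>> {"api": "move_arm", "payload": {"targets": "-1 0 0 0 0 0 3.8; -1 0 0 0 0 0 3.9; -1 0 0 0 0 0 3.9; -1 0.1 2.5 0 0 0 0; -1 0.1 2.8 0 0 0 0"}}

```text
clock: 5.2
eef_pos: [452.4, 196.3, 79.1]
tool_rot: [-3.134, -0.005, 2.983]
force: [1.0, 0.9, -5.1]
width: 43.0
gripper_force: 62.9
```

>>> {"api": "move_arm", "payload": {"targets": "-1 0.1 2.8 0 0 0 0; -1 0.1 2.8 0 0 0 0; -1 0.1 2.5 0 0 0 0; -1 0.1 1.8 0 0 0 0; -1 0 0 0 0 0 0"}}

```text
clock: 5.62
eef_pos: [463.8, 303.7, 79.1]
tool_rot: [3.14, -0.003, 2.993]
force: [1.4, 1.1, -4.7]
width: 42.9
gripper_force: 63.0
```

>>> {"api": "move_arm", "payload": {"targets": "-1 0 0 0 0 0 0; -1 0 0 0 0 0 0; -1 0 0 0 0 0 0"}}

```text
clock: 5.87
eef_pos: [464.2, 295.6, 78.6]
tool_rot: [-3.135, -0.004, 2.986]
force: [-0.3, -0.1, -6.2]
width: 42.7
gripper_force: 63.0
```

```bash
python3 p.py 463.9 298.5 9 -8.8
```

```text
t 5.87 pos [464.2 295.6  78.6] w 42.7 F [-0.3 -0.1 -6.2] q7 0.49
now-axes [0.04 0.33 6.96] after-turn [0.07 0.29 6.96] turn [-0.36 -0.23 -0.12]
```

>>> {"api": "move_arm", "payload": {"targets": "-1 0.1 0.3 1.5 0 0 0; -1 0 0 1.8 0 0 0; -1 0 0 1.7 0 0 0; -1 0 0 0 0 0 0; -1 0 0 0 0 0 0"}}

```text
clock: 6.28
eef_pos: [463.3, 298.9, 28.4]
tool_rot: [-3.135, -0.005, 2.986]
force: [-0.3, 0.9, -4.6]
width: 43.1
gripper_force: 62.9
```

```bash
python3 p.py 463.9 298.5 9 -8.8
```

```text
t 6.28 pos [463.3 298.9  28.4] w 43.1 F [-0.3  0.9 -4.6] q7 0.46
now-axes [-0.08 -0.02  1.94] after-turn [-0.07 -0.03  1.94] turn [-0.37 -0.26 -0.09]
```

>>> {"api": "move_arm", "payload": {"targets": "-1 -0.1 0 0.8 -0.3 -0.2 0; -1 0 0 0.7 0 0 0; -1 0 0 0.2 0 0 0; -1 0 0 0 0 0 0; -1 0 0 0 0 0 0"}}

```text
clock: 6.7
eef_pos: [465.0, 300.4, 12.4]
tool_rot: [3.14, 0.001, 2.987]
force: [-0.5, -0.7, -4.5]
width: 42.6
gripper_force: 63.0
```

```bash
python3 p.py 463.9 298.5 9 -8.8
```

```text
t 6.70 pos [465.  300.4  12.4] w 42.6 F [-0.5 -0.7 -4.5] q7 0.45
now-axes [ 0.08 -0.21  0.34] after-turn [ 0.08 -0.2   0.34] turn [ 0.08  0.04 -0.04]
```

>>> {"api": "move_arm", "payload": {"targets": "-1 0.1 -0.2 0.1 0 0 0; -1 0 0 0.1 0 0 0; -1 0 0 0 0 0 0; -1 0 0 0 0 0 0; -1 0 0 0 0 0 0"}}

```text
clock: 7.12
eef_pos: [463.6, 298.6, 10.0]
tool_rot: [3.14, 0.001, 2.988]
force: [-0.2, -0.2, -4.8]
width: 42.7
gripper_force: 63.0
```

```bash
python3 p.py 463.9 298.5 9 -8.8
```

```text
t 7.12 pos [463.6 298.6  10. ] w 42.7 F [-0.2 -0.2 -4.8] q7 0.45
now-axes [-0.03 -0.01  0.1 ] after-turn [-0.03 -0.01  0.1 ] turn [ 0.08  0.04 -0.03]
```

>>> {"api": "move_arm", "payload": {"targets": "-1 0 0 0.1 0 0 0; -1 0 0 0.05 0 0 0; -1 0 0 0 0 0 0; -1 0 0 0 0 0 0"}}

```text
clock: 7.45
eef_pos: [463.8, 298.7, 9.1]
tool_rot: [3.14, 0.001, 2.988]
force: [-0.4, -1.0, 4.4]
width: 43.2
gripper_force: 64.1
```

>>> {"api": "move_arm", "payload": {"targets": "0.2 0 0 0 0 0 0; 0.4 0 0 0 0 0 0; 0.6 0 0 0 0 0 0; 1 0 0 0 0 0 0; 1 0 0 0 0 0 0"}}

```text
clock: 7.87
eef_pos: [463.6, 298.6, 8.4]
tool_rot: [3.14, 0.001, 2.988]
force: [-0.0, -0.0, 0.5]
width: 85.0
gripper_force: 0.0
```

>>> {"api": "move_arm", "payload": {"targets": "1 0 0 0 0 0 0; 1 0 0 0 0 0 0; 1 0 0 -1.5 0 0 0; 1 0 0 -3 0 0 0; 1 0 0 -3 0 0 0"}}

```text
clock: 8.28
eef_pos: [462.5, 297.9, 83.3]
tool_rot: [-3.141, -0.002, 2.988]
force: [0.4, 0.9, 0.0]
width: 85.4
gripper_force: 0.0
```

```bash
python3 p.py 646 -147 85 -6
```

```text
t 8.28 pos [462.5 297.9  83.3] w 85.4 F [0.4 0.9 0. ] q7 0.49
now-axes [-24.95 -41.15  -0.18] after-turn [-22.9  -42.33  -0.17] turn [-0.04 -0.1  -2.81]
```

>>> {"api": "move_arm", "payload": {"targets": "1 0 0 0 0 0 -2.8; 1 -1 -2 0 0 0 0; 1 -1.6 -3 0 0 0 0; 1 -1.6 -3 0 0 0 0; 1 -1.6 -3 0 0 0 0"}}

```text
clock: 8.7
eef_pos: [509.9, 181.9, 83.5]
tool_rot: [3.14, 0.001, 3.038]
force: [0.4, -0.3, 0.5]
width: 84.9
gripper_force: 0.0
```

>>> {"api": "move_arm", "payload": {"targets": "1 -1.6 -3 0 0 0 0; 1 -1.6 -3 0 0 0 0; 1 -1.6 -3 0 0 0 0; 1 -1.6 -3 0 0 0 0; 1 -1.6 -3 0 0 0 0"}}

```text
clock: 9.12
eef_pos: [573.7, 23.7, 83.2]
tool_rot: [3.14, 0.001, 3.036]
force: [1.0, 0.9, -0.8]
width: 85.4
gripper_force: 0.0
```

>>> {"api": "move_arm", "payload": {"targets": "1 -1.6 -3 0 0 0 0; 1 -1.6 -3 0 0 0 0; 1 -1.6 -3 0 0 0 0; 1 -1.6 -3 0 0 0 0; 1 -1.6 -3 0 0 0 0"}}

```text
clock: 9.53
eef_pos: [637.4, -134.0, 83.0]
tool_rot: [3.14, 0.0, 3.036]
force: [0.8, -0.2, 0.9]
width: 85.2
gripper_force: 0.0
```

>>> {"api": "move_arm", "payload": {"targets": "1 -0.6 -1 0 0 0 0; 1 0 0 0 0 0 0; 1 0 0 0 0 0 0; 1 0 0 0 0 0 0; 1 0 0 0 0 0 0"}}

```text
clock: 9.95
eef_pos: [641.7, -140.0, 83.2]
tool_rot: [3.139, -0.0, 3.04]
force: [-0.1, 0.8, 0.4]
width: 85.7
gripper_force: 0.0
```

```bash
python3 p.py 646 -147 5 -6; python3 - <<'E'
from h import *
im,K,R,t=cam("top"); cv2.imwrite("pics/g2.png",cv2.resize(im[140:310,90:290],None,fx=3.5,fy=3.5,interpolation=cv2.INTER_CUBIC)[:,:,::-1])
E
```

```text
t 9.95 pos [ 641.7 -140.    83.2] w 85.7 F [-0.1  0.8  0.4] q7 1.30
now-axes [-0.5  -0.67  7.82] after-turn [-0.5  -0.65  7.82] turn [ 0.15 -0.01  0.15]
```

View pics/g2.png

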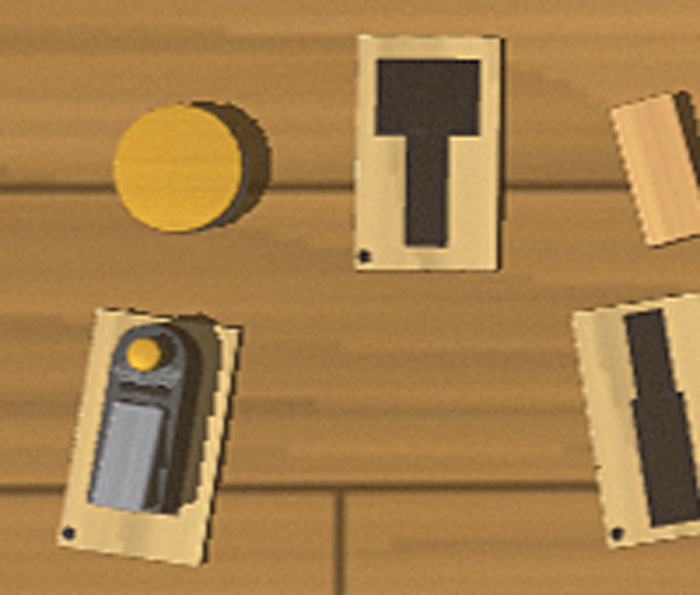

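>>> {"api": "move_arm", "payload": {"targets": "1 -0.5 -0.6 0 0 0 0; 1 0 0 1.5 0 0 0; 1 0 0 1.5 0 0 0; 1 0 0 0 0 0 0; 1 0 0 0 0 0 0"}}

```text
clock: 10.42
eef_pos: [646.0, -148.9, 52.5]
tool_rot: [3.14, -0.001, 3.037]
force: [0.7, -0.3, 0.4]
width: 85.2
gripper_force: 0.0
```

```bash
python3 p.py 646 -147 5 -6; python3 - <<'E'
from h import *
im,K,R,t=cam("top"); np.savez("top1.npz",im=im,K=K,R=R,t=t)
hsv=cv2.cvtColor(im,cv2.COLOR_RGB2HSV).astype(int); S,V=hsv[...,1],hsv[...,2]
m=np.zeros(S.shape,np.uint8); bx=(slice(226,292),slice(110,150)); 
m[bx]=(((S<75)&(V>80))|(S>178)&(V>150))[bx]; m=cv2.morphologyEx(m,cv2.MORPH_CLOSE,np.ones((5,5)))
c=max(cv2.findContours(m,0,1)[0],key=cv2.contourArea); P=cast(c[:,0],20,K,R,t)[:,:2].astype(np.float32); print(cv2.minAreaRect(P))
E
```

```text
t 10.42 pos [ 646.  -148.9   52.5] w 85.2 F [ 0.7 -0.3  0.4] q7 1.30
now-axes [0.02 0.19 4.75] after-turn [0.02 0.19 4.75] turn [ 0.07 -0.06  0.01]
((462.7618408203125, 302.630126953125), (50.53368377685547, 106.33206939697266), 87.73411560058594)
```

>>> {"api": "move_arm", "payload": {"targets": "1 0 0.2 1.2 0 0 0; 1 0 0 1.2 0 0 0; 1 0 0 1.2 0 0 0; 1 0 0 0.9 0 0 0; 1 0 0 0 0 0 0"}}

```text
clock: 10.88
eef_pos: [644.7, -146.9, 5.1]
tool_rot: [3.14, -0.004, 3.037]
force: [-0.9, -1.1, -0.5]
width: 85.4
gripper_force: 0.0
```

>>> {"api": "move_arm", "payload": {"targets": "1 0 0 0 0 0 0; 1 0 0 0 0 0 0; 1 0 0 0 0 0 0"}}

```text
clock: 11.13
eef_pos: [647.3, -147.2, 8.6]
tool_rot: [3.14, 0.002, 3.036]
force: [-0.4, -0.6, 1.1]
width: 85.5
gripper_force: 0.0
```

```bash
python3 p.py 646 -147 5 -6
```

```text
t 11.13 pos [ 647.3 -147.2    8.6] w 85.5 F [-0.4 -0.6  1.1] q7 1.27
now-axes [0.13 0.01 0.36] after-turn [0.13 0.01 0.36] turn [ 0.07  0.1  -0.03]
```

>>> {"api": "move_arm", "payload": {"targets": "1 0.1 0 0.2 0 0 0; 1 0 0 0 0 0 0; 0.5 0 0 0 0 0 0; -1 0 0 0 0 0 0; -1 0 0 0 0 0 0"}}

```text
clock: 11.55
eef_pos: [646.2, -147.0, 6.7]
tool_rot: [3.14, 0.002, 3.036]
force: [3.3, -0.1, -1.1]
width: 55.1
gripper_force: 64.1
```

>>> {"api": "move_arm", "payload": {"targets": "-1 0 0 0 0 0 0; -1 0 0 0 0 0 0; -1 0 0 0 0 0 0; -1 0 0 0 0 0 0; -1 0 0 0 0 0 0"}}

```text
clock: 11.97
eef_pos: [646.2, -147.0, 6.6]
tool_rot: [3.14, 0.002, 3.036]
force: [-0.6, -0.1, 5.0]
width: 55.3
gripper_force: 65.0
```

```bash
python3 p.py 652.1 138.4 85 -0.2
```

```text
t 11.97 pos [ 646.2 -147.     6.6] w 55.3 F [-0.6 -0.1  5. ] q7 1.27
now-axes [ 2.4  28.45 -7.81] after-turn [-0.49 28.54 -7.84] turn [ 0.07  0.1  -5.83]
```

>>> {"api": "move_arm", "payload": {"targets": "-1 0 0 -0.8 0 0 0; -1 0 0 -2 0 0 0; -1 0 0 -2.5 0 0 0; -1 0 0 -2.5 0 0 -2.9; -1 0 0 0 0 0 -2.9"}}

```text
clock: 12.38
eef_pos: [648.4, -147.5, 88.9]
tool_rot: [-3.141, 0.008, 3.14]
force: [0.4, -0.7, -1.8]
width: 55.2
gripper_force: 64.4
```

>>> {"api": "move_arm", "payload": {"targets": "-1 -0.1 2 0 0 0 0; -1 -0.1 3 0 0 0 0; -1 -0.1 3.5 0 0 0 0; -1 -0.1 3.5 0 0 0 0; -1 -0.1 3.5 0 0 0 0"}}

```text
clock: 12.8
eef_pos: [650.3, 8.8, 83.9]
tool_rot: [3.141, -0.001, 3.137]
force: [0.3, -0.2, -1.5]
width: 55.4
gripper_force: 64.4
```

>>> {"api": "move_arm", "payload": {"targets": "-1 0 3.5 0 0 0 0; -1 0 3.5 0 0 0 0; -1 0 3 0 0 0 0; -1 0 2 0 0 0 0; -1 0 1 0 0 0 0"}}

```text
clock: 13.22
eef_pos: [650.4, 142.9, 84.3]
tool_rot: [3.138, -0.001, -3.141]
force: [-0.2, 0.1, -1.2]
width: 55.1
gripper_force: 64.4
```

>>> {"api": "move_arm", "payload": {"targets": "-1 0 0 0 0 0 0; -1 0 0 0 0 0 0; -1 0 0 0 0 0 0; -1 0 0 0 0 0 0; -1 0 0 0 0 0 0"}}

```text
clock: 13.63
eef_pos: [652.1, 135.3, 84.3]
tool_rot: [-3.141, 0.001, 3.135]
force: [0.4, -1.3, -2.0]
width: 55.1
gripper_force: 64.4
```

```bash
python3 p.py 652.1 138.4 12.6 -0.2
```

```text
t 13.63 pos [652.1 135.3  84.3] w 55.1 F [ 0.4 -1.3 -2. ] q7 0.99
now-axes [0.01 0.31 7.17] after-turn [0.   0.31 7.17] turn [-0.01  0.03 -0.19]
```

>>> {"api": "move_arm", "payload": {"targets": "-1 0 0.3 1.5 0 0 0; -1 0 0 1.8 0 0 0; -1 0 0 1.5 0 0 0; -1 0 0 0.8 0 0 0; -1 0 0 0 0 0 0"}}

```text
clock: 14.05
eef_pos: [649.8, 140.0, 25.3]
tool_rot: [-3.141, -0.004, 3.138]
force: [-0.5, -0.0, -1.0]
width: 54.9
gripper_force: 64.4
```

>>> {"api": "move_arm", "payload": {"targets": "-1 0 0 0 0 0 0; -1 0 0 0 0 0 0; -1 0 0 0 0 0 0"}}

```text
clock: 14.3
eef_pos: [652.7, 141.2, 29.4]
tool_rot: [3.14, 0.003, 3.138]
force: [-0.7, 0.4, -2.1]
width: 55.4
gripper_force: 64.4
```

```bash
python3 p.py 652.1 138.4 12.6 -0.2
```

```text
t 14.30 pos [652.7 141.2  29.4] w 55.4 F [-0.7  0.4 -2.1] q7 0.96
now-axes [ 0.06 -0.28  1.68] after-turn [ 0.06 -0.28  1.68] turn [ 0.1   0.14 -0.03]
```

>>> {"api": "move_arm", "payload": {"targets": "-1 0.1 -0.3 0.6 0 0 0; -1 0 0 0.5 0 0 0; -1 0 0 0.3 0 0 0; -1 0 0 0 0 0 0; -1 0 0 0 0 0 0"}}

```text
clock: 14.72
eef_pos: [650.6, 137.9, 14.1]
tool_rot: [3.141, 0.0, 3.138]
force: [0.4, 0.3, -1.3]
width: 55.0
gripper_force: 64.4
```

>>> {"api": "move_arm", "payload": {"targets": "-1 0 0 0 0 0 0; -1 0 0 0 0 0 0; -1 0 0 0 0 0 0"}}

```text
clock: 14.97
eef_pos: [651.1, 138.1, 14.7]
tool_rot: [3.14, 0.001, 3.138]
force: [0.1, -0.1, -1.1]
width: 55.0
gripper_force: 64.4
```

```bash
python3 p.py 652.1 138.4 12.6 -0.2
```

```text
t 14.97 pos [651.1 138.1  14.7] w 55.0 F [ 0.1 -0.1 -1.1] q7 0.96
now-axes [-0.1   0.03  0.21] after-turn [-0.1   0.03  0.21] turn [ 0.08  0.07 -0.02]
```

>>> {"api": "move_arm", "payload": {"targets": "-1 -0.1 0 0.1 0 0 0; -1 0 0 0.1 0 0 0; -1 0 0 0.05 0 0 0; -1 0 0 0 0 0 0; -1 0 0 0 0 0 0"}}

```text
clock: 15.38
eef_pos: [652.3, 138.0, 12.6]
tool_rot: [3.14, 0.002, 3.137]
force: [-0.6, -0.2, 4.1]
width: 55.0
gripper_force: 65.0
```

```bash
python3 p.py 652.1 138.4 12.6 -0.2
```

```text
t 15.38 pos [652.3 138.   12.6] w 55.0 F [-0.6 -0.2  4.1] q7 0.96
now-axes [ 0.02  0.04 -0.  ] after-turn [ 0.02  0.04 -0.  ] turn [ 0.07  0.1  -0.04]
```

Contact made; release, lift and go to the chisel.

>>> {"api": "move_arm", "payload": {"targets": "0.4 0 0 0 0 0 0; 0.5 0 0 0 0 0 0; 0.7 0 0 0 0 0 0; 1 0 0 0 0 0 0; 1 0 0 0 0 0 0"}}

```text
clock: 15.8
eef_pos: [651.8, 137.9, 11.7]
tool_rot: [3.14, 0.0, 3.138]
force: [0.1, 0.3, -0.2]
width: 85.1
gripper_force: 0.0
```

>>> {"api": "move_arm", "payload": {"targets": "1 0 0 0 0 0 0; 1 0 0 -1 0 0 0; 1 0 0 -2.5 0 0 0; 1 0 0 -2.5 0 0 0; 1 0 0 -2 0 0 0"}}

```text
clock: 16.22
eef_pos: [652.3, 138.2, 94.2]
tool_rot: [3.14, 0.002, 3.138]
force: [0.5, 0.3, 0.3]
width: 85.6
gripper_force: 0.0
```

```bash
python3 p.py 434.5 -305 85 19
```

```text
t 16.22 pos [652.3 138.2  94.2] w 85.6 F [0.5 0.3 0.3] q7 0.99
now-axes [ 21.61 -44.4    0.8 ] after-turn [ 35.02 -34.81   0.92] turn [  0.08   0.14 -19.22]
```

>>> {"api": "move_arm", "payload": {"targets": "1 0 0 0 0 0 -6.4; 1 0 0 0 0 0 -6.4; 1 0 0 0 0 0 -6.4; 1 1.5 -1.5 0 0 0 0; 1 2.4 -2.4 0 0 0 0"}}

```text
clock: 16.63
eef_pos: [628.6, 92.9, 93.1]
tool_rot: [3.137, 0.006, -2.805]
force: [0.7, -0.1, 0.2]
width: 85.4
gripper_force: 0.0
```

>>> {"api": "move_arm", "payload": {"targets": "1 2.4 -2.4 0 0 0 0; 1 2.4 -2.4 0 0 0 0; 1 2.4 -2.4 0 0 0 0; 1 2.4 -2.4 0 0 0 0; 1 2.4 -2.4 0 0 0 0"}}

```text
clock: 17.05
eef_pos: [552.6, -65.6, 92.5]
tool_rot: [3.142, 0.002, -2.81]
force: [0.1, -0.1, -0.3]
width: 85.5
gripper_force: 0.0
```

>>> {"api": "move_arm", "payload": {"targets": "1 2.4 -2.4 0 0 0 0; 1 2.4 -2.4 0 0 0 0; 1 2.4 -2.4 0 0 0 0; 1 2.4 -2.4 0 0 0 0; 1 2.4 -2.4 0 0 0 0"}}

```text
clock: 17.47
eef_pos: [478.1, -218.3, 92.3]
tool_rot: [-3.141, 0.002, -2.81]
force: [0.7, 0.3, 0.9]
width: 85.6
gripper_force: 0.0
```

>>> {"api": "move_arm", "payload": {"targets": "1 2.4 -2.4 0 0 0 0; 1 2.4 -2.4 0 0 0 0; 1 2 -2 0 0 0 0; 1 0 0 0 0 0 0; 1 0 0 0 0 0 0"}}

```text
clock: 17.88
eef_pos: [435.4, -305.5, 91.8]
tool_rot: [-3.141, 0.001, -2.815]
force: [0.3, 0.2, 0.1]
width: 85.8
gripper_force: 0.0
```

```bash
python3 p.py 434.5 -305 85 19
```

```text
t 17.88 pos [ 435.4 -305.5   91.8] w 85.8 F [0.3 0.2 0.1] q7 1.89
now-axes [0.07 0.07 0.68] after-turn [0.07 0.07 0.68] turn [-0.02  0.04 -0.3 ]
```

```bash
python3 - <<'E'
from h import *
im,K,R,t=cam("top"); np.savez("top2.npz",im=im,K=K,R=R,t=t)
a=cv2.resize(im[148:222,184:242],None,fx=6,fy=6,interpolation=cv2.INTER_CUBIC);b=cv2.resize(im[225:302,104:164],None,fx=6,fy=6,interpolation=cv2.INTER_CUBIC)
a=cv2.copyMakeBorder(a,0,b.shape[0]-a.shape[0],0,0,0); cv2.imwrite("pics/g3.png",np.hstack([a,b])[:,:,::-1])
E
```

```text
(no output)
```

View pics/g3.png

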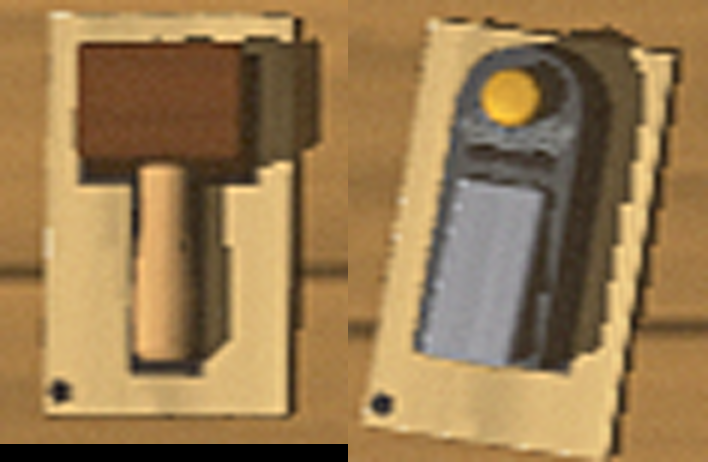

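>>> {"api": "move_arm", "payload": {"targets": "1 0.1 0.1 1.5 0 0 -0.3; 1 0 0 2 0 0 0; 1 0 0 1.5 0 0 0; 1 0 0 0 0 0 0; 1 0 0 0 0 0 0"}}

```text
clock: 18.35
eef_pos: [436.0, -300.7, 41.3]
tool_rot: [3.14, 0.001, -2.802]
force: [-0.2, 0.6, 0.6]
width: 85.4
gripper_force: 0.0
```

```bash
python3 p.py 434.5 -305 3 19.3
```

```text
t 18.35 pos [ 436.  -300.7   41.3] w 85.4 F [-0.2  0.6  0.6] q7 1.83
now-axes [ 0.29 -0.37  3.83] after-turn [ 0.28 -0.36  3.83] turn [0.12 0.06 0.14]
```

>>> {"api": "move_arm", "payload": {"targets": "1 0.2 -0.3 1 0 0 0; 1 0 0 1 0 0 0; 1 0 0 1 0 0 0; 1 0 0 0.4 0 0 0; 1 0 0 0 0 0 0"}}

```text
clock: 18.77
eef_pos: [433.6, -305.5, 6.0]
tool_rot: [3.139, -0.0, -2.805]
force: [0.1, 1.0, 0.7]
width: 85.5
gripper_force: 0.0
```

>>> {"api": "move_arm", "payload": {"targets": "1 0 0 0 0 0 0; 1 0 0 0 0 0 0; 1 0 0 0 0 0 0"}}

```text
clock: 19.02
eef_pos: [434.6, -306.0, 7.6]
tool_rot: [3.141, 0.002, -2.805]
force: [-0.5, -0.1, 0.6]
width: 85.2
gripper_force: 0.0
```

```bash
python3 p.py 434.5 -305 3 19.3
```

```text
t 19.02 pos [ 434.6 -306.     7.6] w 85.2 F [-0.5 -0.1  0.6] q7 1.80
now-axes [-0.02  0.1   0.46] after-turn [-0.02  0.1   0.46] turn [ 0.02  0.09 -0.03]
```

>>> {"api": "move_arm", "payload": {"targets": "1 0 0.1 0.4 0 0 0; 1 0 0 0 0 0 0; 0 0 0 0 0 0 0; -1 0 0 0 0 0 0; -1 0 0 0 0 0 0"}}

```text
clock: 19.43
eef_pos: [434.1, -305.0, 3.3]
tool_rot: [3.141, 0.001, -2.805]
force: [0.3, 0.4, 0.3]
width: 51.6
gripper_force: 0.0
```

>>> {"api": "move_arm", "payload": {"targets": "-1 0 0 0 0 0 0; -1 0 0 0 0 0 0; -1 0 0 0 0 0 0; -1 0 0 0 0 0 0; -1 0 0 0 0 0 0"}}

```text
clock: 19.85
eef_pos: [434.3, -305.1, 3.5]
tool_rot: [3.141, 0.001, -2.805]
force: [-0.3, 0.3, 4.0]
width: 24.8
gripper_force: 60.4
```

>>> {"api": "move_arm", "payload": {"targets": "-1 0 0 0 0 0 0; -1 0 0 0 0 0 0; -1 0 0 0 0 0 0"}}

```text
clock: 20.1
eef_pos: [434.3, -305.0, 3.5]
tool_rot: [3.141, 0.001, -2.805]
force: [-0.5, 0.2, 5.2]
width: 24.8
gripper_force: 60.4
```

```bash
python3 p.py 437.3 -2.3 85 9.1
```

```text
t 20.10 pos [ 434.3 -305.     3.5] w 24.8 F [-0.5  0.2  5.2] q7 1.79
now-axes [-10.29  28.48  -8.12] after-turn [-5.09 29.84 -8.15] turn [ 0.03  0.08 10.18]
```

>>> {"api": "move_arm", "payload": {"targets": "-1 0 0 -0.8 0 0 0; -1 0 0 -2 0 0 0; -1 0 0 -2.5 0 0 0; -1 0 0 -2.8 0 0 5.1; -1 0 0 0 0 0 5.1"}}

```text
clock: 20.52
eef_pos: [436.3, -306.1, 88.4]
tool_rot: [-3.139, 0.006, -2.988]
force: [0.4, 0.5, -2.0]
width: 24.9
gripper_force: 59.9
```

>>> {"api": "move_arm", "payload": {"targets": "-1 -0.5 2 0 0 0 0; -1 -0.5 3 0 0 0 0; -1 -0.5 3.4 0 0 0 0; -1 -0.6 3.4 0 0 0 0; -1 -0.6 3.4 0 0 0 0"}}

```text
clock: 20.93
eef_pos: [436.0, -149.5, 84.6]
tool_rot: [3.14, 0.001, -2.984]
force: [1.6, 0.0, -1.4]
width: 24.7
gripper_force: 59.9
```

>>> {"api": "move_arm", "payload": {"targets": "-1 -0.6 3.4 0 0 0 0; -1 -0.6 3.4 0 0 0 0; -1 -0.5 3.4 0 0 0 0; -1 -0.5 3 0 0 0 0; -1 -0.2 1.4 0 0 0 0"}}

```text
clock: 21.35
eef_pos: [437.4, 2.0, 85.0]
tool_rot: [3.138, 0.002, -2.978]
force: [0.8, 0.5, -0.9]
width: 24.7
gripper_force: 59.8
```

>>> {"api": "move_arm", "payload": {"targets": "-1 0 0 0 0 0 0; -1 0 0 0 0 0 0; -1 0 0 0 0 0 0; -1 0 0 0 0 0 0; -1 0 0 0 0 0 0"}}

```text
clock: 21.77
eef_pos: [437.3, -4.2, 84.6]
tool_rot: [3.141, 0.001, -2.986]
force: [0.2, 0.4, -1.6]
width: 24.8
gripper_force: 59.8
```

```bash
python3 p.py 437.3 -2.3 9.5 9.1
```

```text
t 21.77 pos [437.3  -4.2  84.6] w 24.8 F [ 0.2  0.4 -1.6] q7 1.14
now-axes [-0.03  0.19  7.51] after-turn [-0.04  0.19  7.51] turn [ 0.03  0.03 -0.18]
```

>>> {"api": "move_arm", "payload": {"targets": "-1 0 0.1 1.5 0 0 -0.2; -1 0 0 1.8 0 0 0; -1 0 0 1.8 0 0 0; -1 0 0 1 0 0 0; -1 0 0 0 0 0 0"}}

```text
clock: 22.18
eef_pos: [436.1, -2.6, 21.9]
tool_rot: [3.14, -0.002, -2.981]
force: [-0.0, 0.2, -1.7]
width: 25.1
gripper_force: 59.8
```

>>> {"api": "move_arm", "payload": {"targets": "-1 0 0 0 0 0 0; -1 0 0 0 0 0 0; -1 0 0 0 0 0 0; -1 0 0 0 0 0 0"}}

```text
clock: 22.52
eef_pos: [437.8, -1.9, 24.3]
tool_rot: [3.141, 0.002, -2.98]
force: [0.4, 0.7, -0.1]
width: 24.6
gripper_force: 59.8
```

```bash
python3 p.py 437.3 -2.3 9.5 9.1
```

```text
t 22.52 pos [437.8  -1.9  24.3] w 24.6 F [ 0.4  0.7 -0.1] q7 0.89
now-axes [ 0.06 -0.03  1.48] after-turn [ 0.05 -0.03  1.48] turn [0.04 0.13 0.14]
```

>>> {"api": "move_arm", "payload": {"targets": "-1 0.1 0 0.6 0 0 0.1; -1 0 0 0.4 0 0 0; -1 0 0 0.2 0 0 0; -1 0 0 0 0 0 0; -1 0 0 0 0 0 0"}}

```text
clock: 22.93
eef_pos: [436.4, -1.9, 11.9]
tool_rot: [3.141, 0.001, -2.982]
force: [-0.1, -0.1, -1.0]
width: 24.9
gripper_force: 59.8
```

>>> {"api": "move_arm", "payload": {"targets": "-1 0 0 0 0 0 0; -1 0 0 0 0 0 0; -1 0 0 0 0 0 0"}}

```text
clock: 23.18
eef_pos: [436.4, -1.8, 11.8]
tool_rot: [3.141, 0.001, -2.982]
force: [-0.1, -0.0, -0.3]
width: 25.1
gripper_force: 59.8
```

```bash
python3 p.py 437.3 -2.3 9.5 9.1
```

```text
t 23.18 pos [436.4  -1.8  11.8] w 25.1 F [-0.1 -0.  -0.3] q7 0.73
now-axes [-0.08 -0.06  0.23] after-turn [-0.08 -0.06  0.23] turn [0.05 0.07 0.07]
```

>>> {"api": "move_arm", "payload": {"targets": "-1 -0.1 -0.1 0.1 0 0 0; -1 0 0 0.1 0 0 0; -1 0 0 0.05 0 0 0; -1 0 0 0 0 0 0; -1 0 0 0 0 0 0"}}

```text
clock: 23.6
eef_pos: [437.8, -2.8, 9.5]
tool_rot: [3.141, 0.002, -2.982]
force: [0.5, 0.3, 6.1]
width: 24.7
gripper_force: 60.8
```

```bash
python3 p.py 437.3 -2.3 9.5 9.1
```

```text
t 23.60 pos [437.8  -2.8   9.5] w 24.7 F [0.5 0.3 6.1] q7 0.71
now-axes [ 0.04  0.06 -0.  ] after-turn [ 0.04  0.06 -0.  ] turn [0.03 0.1  0.06]
```

Contact; release, lift, and go to the sanding block.

>>> {"api": "move_arm", "payload": {"targets": "-0.2 0 0 0 0 0 0; 0 0 0 0 0 0 0; 0.3 0 0 0 0 0 0; 1 0 0 0 0 0 0; 1 0 0 0 0 0 0"}}

```text
clock: 24.02
eef_pos: [437.4, -2.7, 9.0]
tool_rot: [3.141, 0.001, -2.982]
force: [0.1, 0.1, -0.1]
width: 76.8
gripper_force: 0.0
```

>>> {"api": "move_arm", "payload": {"targets": "1 0 0 0 0 0 0; 1 0 0 -1 0 0 0; 1 0 0 -2.5 0 0 0; 1 0 0 -2.5 0 0 0; 1 0 0 -2 0 0 0"}}

```text
clock: 24.43
eef_pos: [437.1, -2.6, 90.3]
tool_rot: [3.14, 0.001, -2.981]
force: [0.5, 0.3, 0.6]
width: 85.4
gripper_force: 0.0
```

```bash
python3 p.py 610.5 -286.6 85 20.5
```

```text
t 24.43 pos [437.1  -2.6  90.3] w 85.4 F [0.5 0.3 0.6] q7 0.91
now-axes [-12.58 -30.8    0.5 ] after-turn [ -6.3  -32.67   0.53] turn [  0.07   0.04 -11.31]
```

>>> {"api": "move_arm", "payload": {"targets": "1 0 0 0 0 0 -5.6; 1 0 0 0 0 0 -5.7; 1 -0.4 -2 0 0 0 0; 1 -0.6 -3.2 0 0 0 0; 1 -0.6 -3.2 0 0 0 0"}}

```text
clock: 24.85
eef_pos: [481.9, -76.1, 89.3]
tool_rot: [3.14, 0.001, -2.781]
force: [0.8, 0.2, 0.1]
width: 85.1
gripper_force: 0.0
```

>>> {"api": "move_arm", "payload": {"targets": "1 -0.7 -3.4 0 0 0 0; 1 -0.7 -3.4 0 0 0 0; 1 -0.7 -3.4 0 0 0 0; 1 -0.6 -3.4 0 0 0 0; 1 -0.6 -3.4 0 0 0 0"}}

```text
clock: 25.27
eef_pos: [572.3, -225.4, 88.7]
tool_rot: [3.14, 0.001, -2.785]
force: [0.2, 0.9, 0.6]
width: 85.6
gripper_force: 0.0
```

>>> {"api": "move_arm", "payload": {"targets": "1 -0.6 -3.4 0 0 0 0; 1 -0.6 -3 0 0 0 0; 1 -0.2 -0.9 0 0 0 0; 1 0 0 0 0 0 0; 1 0 0 0 0 0 0"}}

```text
clock: 25.68
eef_pos: [610.0, -286.0, 88.3]
tool_rot: [3.139, 0.0, -2.784]
force: [-0.6, 0.4, 0.8]
width: 85.6
gripper_force: 0.0
```

>>> {"api": "move_arm", "payload": {"targets": "1 0 0 0 0 0 0; 1 0 0 0 0 0 0; 1 0 0 0 0 0 0"}}

```text
clock: 25.93
eef_pos: [610.5, -285.5, 89.2]
tool_rot: [3.14, 0.001, -2.782]
force: [0.1, -0.1, 0.3]
width: 85.4
gripper_force: 0.0
```

```bash
python3 p.py 610.5 -286.6 85 20.5;  python3 - <<'E'
from h import *
im,K,R,t=cam("top"); np.savez("top3.npz",im=im,K=K,R=R,t=t)
cv2.imwrite("pics/g4.png",cv2.resize(im[150:310,240:460],None,fx=3.6,fy=3.6,interpolation=cv2.INTER_CUBIC)[:,:,::-1])
E
```

```text
t 25.93 pos [ 610.5 -285.5   89.2] w 85.4 F [ 0.1 -0.1  0.3] q7 1.77
now-axes [ 0.04 -0.11  0.42] after-turn [ 0.04 -0.11  0.42] turn [0.07 0.05 0.11]
```

View pics/g4.png

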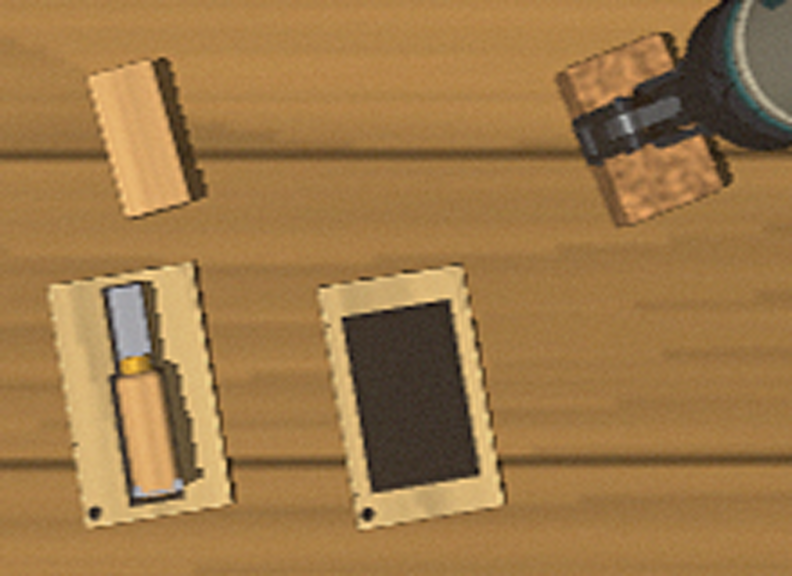

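>>> {"api": "move_arm", "payload": {"targets": "1 0 -0.1 1.5 0 0 0; 1 0 0 2 0 0 0; 1 0 0 1 0 0 0; 1 0 0 0 0 0 0; 1 0 0 0 0 0 0"}}

```text
clock: 26.4
eef_pos: [610.6, -287.5, 43.0]
tool_rot: [3.139, -0.0, -2.784]
force: [-0.1, 0.4, 0.4]
width: 85.2
gripper_force: 0.0
```

>>> {"api": "move_arm", "payload": {"targets": "1 0 0 0 0 0 0; 1 0 0 0 0 0 0"}}

```text
clock: 26.57
eef_pos: [611.9, -287.9, 44.8]
tool_rot: [-3.142, 0.003, -2.784]
force: [-0.8, 0.5, -0.2]
width: 85.5
gripper_force: 0.0
```

```bash
python3 p.py 610.5 -286.6 6 20.5
```

```text
t 26.57 pos [ 611.9 -287.9   44.8] w 85.5 F [-0.8  0.5 -0.2] q7 1.74
now-axes [0.09 0.17 3.88] after-turn [0.08 0.17 3.88] turn [-0.    0.14 -0.03]
```

>>> {"api": "move_arm", "payload": {"targets": "1 0.1 0.2 1 0 0 0; 1 0 0 1 0 0 0; 1 0 0 1 0 0 0; 1 0 0 0.6 0 0 0; 1 0 0 0 0 0 0"}}

```text
clock: 26.98
eef_pos: [608.0, -286.1, 5.5]
tool_rot: [3.139, -0.002, -2.784]
force: [-0.2, 0.0, 0.2]
width: 85.7
gripper_force: 0.0
```

>>> {"api": "move_arm", "payload": {"targets": "1 0 0 0 0 0 0; 1 0 0 0 0 0 0; 1 0 0 0 0 0 0; 0.5 0 0 0 0 0 0; -1 0 0 0 0 0 0"}}

```text
clock: 27.4
eef_pos: [609.7, -286.5, 8.4]
tool_rot: [3.141, 0.002, -2.784]
force: [1.7, -0.7, 0.1]
width: 63.8
gripper_force: 0.0
```

>>> {"api": "move_arm", "payload": {"targets": "-1 0 0 0 0 0 0; -1 0 0 0 0 0 0; -1 0 0 0 0 0 0; -1 0 0 0 0 0 0; -1 0 0 0 0 0 0"}}

```text
clock: 27.82
eef_pos: [610.0, -286.5, 8.6]
tool_rot: [3.141, 0.002, -2.784]
force: [-0.4, -0.4, 5.4]
width: 56.8
gripper_force: 65.8
```

```bash
python3 p.py 459.4 -154 85 9.1
```

```text
t 27.82 pos [ 610.  -286.5    8.6] w 56.8 F [-0.4 -0.4  5.4] q7 1.71
now-axes [ 9.46 17.68 -7.65] after-turn [12.78 15.46 -7.64] turn [ 0.02  0.11 11.37]
```

>>> {"api": "move_arm", "payload": {"targets": "-1 0 0 -0.8 0 0 0; -1 0 0 -2 0 0 0; -1 0 0 -2.5 0 0 0; -1 0 0 -2.4 0 0 5.7; -1 0 0 0 0 0 5.7"}}

```text
clock: 28.23
eef_pos: [612.3, -286.9, 89.7]
tool_rot: [-3.14, 0.008, -2.988]
force: [1.5, 0.2, -0.7]
width: 57.1
gripper_force: 65.2
```

>>> {"api": "move_arm", "payload": {"targets": "-1 1.2 1.5 0 0 0 0; -1 2 2.4 0 0 0 0; -1 2.2 2.6 0 0 0 0; -1 2.2 2.6 0 0 0 0; -1 2.1 2.6 0 0 0 0"}}

```text
clock: 28.65
eef_pos: [493.2, -185.5, 84.9]
tool_rot: [3.14, 0.0, -2.984]
force: [0.4, 0.5, -1.6]
width: 57.0
gripper_force: 65.2
```

>>> {"api": "move_arm", "payload": {"targets": "-1 2 2.4 0 0 0 0; -1 1.1 1.4 0 0 0 0; -1 0 0 0 0 0 0; -1 0 0 0 0 0 0; -1 0 0 0 0 0 0"}}

```text
clock: 29.07
eef_pos: [459.7, -154.3, 85.2]
tool_rot: [3.141, 0.002, -2.984]
force: [-0.1, -0.4, -1.1]
width: 56.9
gripper_force: 65.1
```

>>> {"api": "move_arm", "payload": {"targets": "-1 0 0 0 0 0 0; -1 0 0 0 0 0 0; -1 0 0 0 0 0 0"}}

```text
clock: 29.32
eef_pos: [459.1, -154.1, 84.8]
tool_rot: [3.141, 0.001, -2.984]
force: [0.5, 0.3, -1.3]
width: 56.9
gripper_force: 65.1
```

```bash
python3 p.py 459.2 -154 14.6 9.1
```

```text
t 29.32 pos [ 459.1 -154.1   84.8] w 56.9 F [ 0.5  0.3 -1.3] q7 1.25
now-axes [-0.    0.    7.02] after-turn [-0.01  0.01  7.02] turn [ 0.06  0.07 -0.1 ]
```

>>> {"api": "move_arm", "payload": {"targets": "-1 0 0 1.5 0 0 0; -1 0 0 1.8 0 0 0; -1 0 0 1.6 0 0 0; -1 0 0 0.9 0 0 0; -1 0 0 0 0 0 0"}}

```text
clock: 29.73
eef_pos: [457.8, -153.4, 25.4]
tool_rot: [3.139, -0.002, -2.983]
force: [0.7, -0.1, -1.7]
width: 57.0
gripper_force: 65.1
```

>>> {"api": "move_arm", "payload": {"targets": "-1 0 0 0 0 0 0; -1 0 0 0 0 0 0; -1 0 0 0 0 0 0; -1 0 0 0 0 0 0"}}

```text
clock: 30.07
eef_pos: [459.2, -153.7, 27.7]
tool_rot: [3.141, 0.002, -2.983]
force: [0.3, 0.2, -0.7]
width: 57.1
gripper_force: 65.1
```

```bash
python3 p.py 459.2 -154 14.6 9.1
```

```text
t 30.07 pos [ 459.2 -153.7   27.7] w 57.1 F [ 0.3  0.2 -0.7] q7 1.14
now-axes [ 0.01 -0.03  1.31] after-turn [ 0.01 -0.03  1.31] turn [ 0.03  0.13 -0.04]
```

>>> {"api": "move_arm", "payload": {"targets": "-1 0 0 0.5 0 0 0; -1 0 0 0.4 0 0 0; -1 0 0 0.1 0 0 0; -1 0 0 0 0 0 0; -1 0 0 0 0 0 0"}}

```text
clock: 30.48
eef_pos: [458.6, -153.4, 16.8]
tool_rot: [3.14, 0.001, -2.983]
force: [-0.3, 1.1, -1.4]
width: 56.8
gripper_force: 65.1
```

>>> {"api": "move_arm", "payload": {"targets": "-1 0 0 0 0 0 0; -1 0 0 0 0 0 0; -1 0 0 0 0 0 0"}}

```text
clock: 30.73
eef_pos: [458.7, -153.5, 17.0]
tool_rot: [3.141, 0.001, -2.983]
force: [-0.1, 0.2, -0.6]
width: 56.7
gripper_force: 65.1
```

```bash
python3 p.py 459.2 -154 14.6 9.1
```

```text
t 30.73 pos [ 458.7 -153.5   17. ] w 56.7 F [-0.1  0.2 -0.6] q7 1.12
now-axes [-0.04 -0.06  0.24] after-turn [-0.04 -0.06  0.24] turn [ 0.06  0.06 -0.03]
```

>>> {"api": "move_arm", "payload": {"targets": "-1 0 -0.1 0.1 0 0 0; -1 0 0 0.1 0 0 0; -1 0 0 0.06 0 0 0; -1 0 0 0 0 0 0; -1 0 0 0 0 0 0"}}

```text
clock: 31.15
eef_pos: [458.8, -154.7, 14.5]
tool_rot: [3.141, 0.001, -2.984]
force: [-0.7, -0.3, 3.4]
width: 57.2
gripper_force: 65.4
```

```bash
python3 p.py 459.2 -154 14.6 9.1
```

```text
t 31.15 pos [ 458.8 -154.7   14.5] w 57.2 F [-0.7 -0.3  3.4] q7 1.12
now-axes [-0.05  0.07 -0.01] after-turn [-0.05  0.07 -0.01] turn [ 0.03  0.05 -0.04]
```

>>> {"api": "move_arm", "payload": {"targets": "0.4 0 0 0 0 0 0; 0.5 0 0 0 0 0 0; 0.7 0 0 0 0 0 0; 1 0 0 0 0 0 0; 1 0 0 0 0 0 0"}}

```text
clock: 31.57
eef_pos: [458.8, -154.4, 14.3]
tool_rot: [3.14, 0.001, -2.983]
force: [0.2, -0.2, 0.2]
width: 85.3
gripper_force: 0.0
```

>>> {"api": "move_arm", "payload": {"targets": "1 0 0 0 0 0 0; 1 0 0 -1 0 0 0; 1 0 0 -2.5 0 0 0; 1 0 0 -3.5 0 0 0; 1 0 -1 -3 0 0 0"}}

```text
clock: 31.98
eef_pos: [459.8, -162.1, 115.6]
tool_rot: [3.138, 0.0, -2.979]
force: [0.3, -0.5, -0.1]
width: 85.3
gripper_force: 0.0
```

>>> {"api": "move_arm", "payload": {"targets": "1 0 -3 -1 0 0 0; 1 0 -3.5 -1 0 0 0; 1 0 -3.5 0 0 0 0; 1 0 -3.5 0 0 0 0; 1 0 -3.5 0 0 0 0"}}

```text
clock: 32.4
eef_pos: [486.9, -334.4, 134.5]
tool_rot: [3.141, 0.001, -2.984]
force: [1.3, 0.4, -0.4]
width: 85.2
gripper_force: 0.0
```

>>> {"api": "move_arm", "payload": {"targets": "1 0 -3.5 0 0 0 0; 1 0 -3.5 0 0 0 0; 1 0 -2 0 0 0 0; 1 0 0 0 0 0 0; 1 0 0 0 0 0 0"}}

```text
clock: 32.82
eef_pos: [500.6, -422.2, 133.3]
tool_rot: [3.14, 0.0, -2.986]
force: [-0.6, 1.1, -0.2]
width: 85.3
gripper_force: 0.0
```

```bash
python3 - <<'E'
from h import *
im,K,R,t=cam("top"); np.savez("top4.npz",im=im,K=K,R=R,t=t)
# expected tool outlines (box corners) at target poses, drawn for comparison
f=6; P=[]
def pic(o,w,h): return cv2.resize(im[o[1]:o[1]+h,o[0]:o[0]+w],None,fx=f,fy=f,interpolation=cv2.INTER_CUBIC)
A=np.hstack([pic((322,218),64,84),pic((248,218),62,84)]); print(A.shape)
cv2.imwrite("pics/g5.png",A[:,:,::-1])
im,K,R,t=cam("scene"); cv2.imwrite("pics/g6.png",cv2.resize(im[120:290,150:390],None,fx=3.3,fy=3.3,interpolation=cv2.INTER_CUBIC)[:,:,::-1])
E
```

```text
(504, 756, 3)
```

View pics/g5.png

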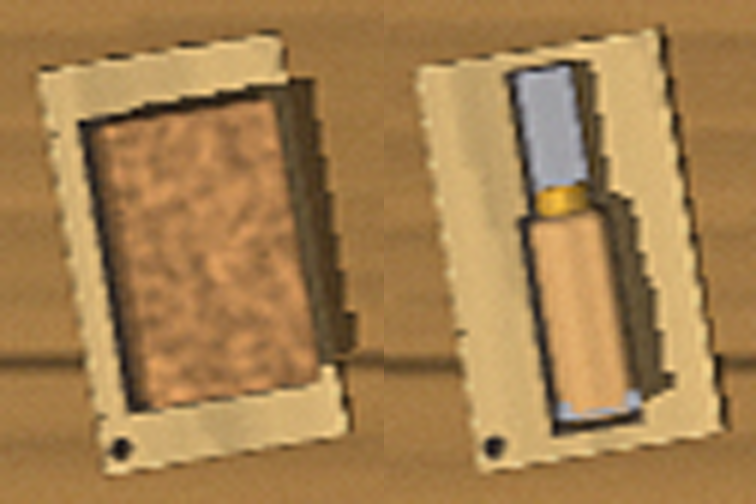

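View pics/g6.png

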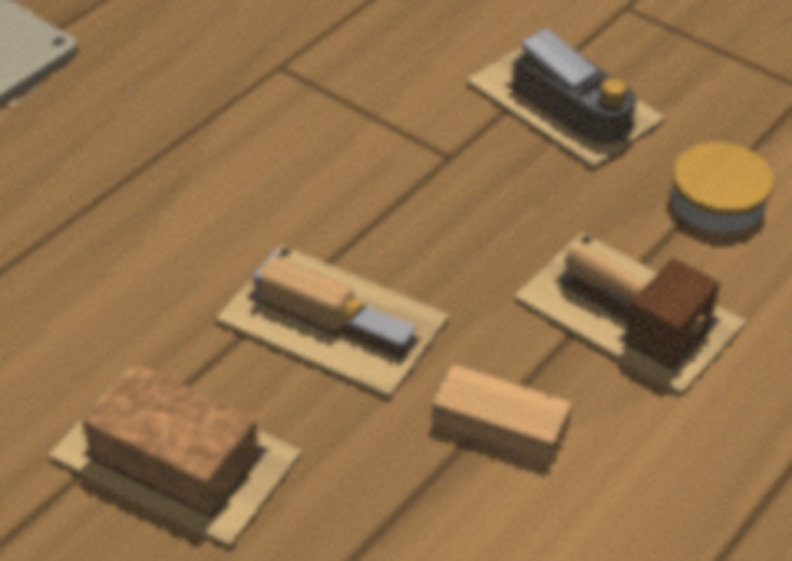

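```bash
python3 - <<'E'
from h import *
d=np.load("top4.npz"); im,K,R,t=[d[k] for k in("im","K","R","t")]
z=lambda p,o:(np.array(p,float)+.5)/6-.5+np.array(o)
def loc(P,B,a):
    a=np.radians(a); D=P[:,:2]-np.array(B); return (D@np.array([[np.cos(a),-np.sin(a)],[np.sin(a),np.cos(a)]])).round(1)
o=(248-64,218)  # second panel begins at x=384 -> 384/6=64
B=(460.9,1.5)
print("outline", loc(cast(z([(508,76),(584,64),(552,433),(645,420)],o),6,K,R,t),B,9.1).tolist())
for h in(9,13): print("tip",h,loc(cast(z([(520,75),(572,66)],o),h,K,R,t),B,9.1).tolist())
for h in(19,32): print("cap",h,loc(cast(z([(560,416),(641,404)],o),h,K,R,t),B,9.1).tolist())
print("handle front",loc(cast(z([(530,218),(603,209)],o),22,K,R,t),B,9.1).tolist())
o=(322,218); print("sander top", loc(cast(z([(97,127),(272,97),(320,372),(140,406)],o),42,K,R,t),(459.4,-154),9.05).tolist())
print("sander outline", loc(cast(z([(80,122),(128,412)],o),6,K,R,t),(459.4,-154),9.05).tolist())
# plane, mallet from g3 picture (panels at 184,148 and 104,225)
d=np.load("top2.npz"); K,R,t=[d[k] for k in("K","R","t")]
o=(184,148); print("mallet head top",loc(cast(z([(80,43),(240,44),(240,160),(82,155)],o),46,K,R,t),(619.1,138.5),-.2).tolist(),"handle end",loc(cast(z([(162,360)],o),26,K,R,t),(619.1,138.5),-.2).tolist())
o=(104-58,225); print("plane nose",loc(cast(z([(530,47)],o),28,K,R,t),(452,300.3),-8.8).tolist(),"heel",loc(cast(z([(415,352),(515,362),(570,372)],o),34,K,R,t),(452,300.3),-8.8).tolist(),"knob",loc(cast(z([(511,96)],o),48,K,R,t),(452,300.3),-8.8).tolist())
E
```

```text
outline [[62.0, 10.2], [61.8, -16.2], [-60.6, 15.1], [-61.5, -16.9]]
tip 9 [[61.5, 6.1], [61.7, -12.0]]
tip 13 [[61.4, 6.1], [61.5, -11.9]]
cap 19 [[-54.5, 11.4], [-55.0, -16.2]]
cap 32 [[-53.6, 11.3], [-54.1, -15.9]]
handle front [[12.8, 10.6], [11.8, -14.2]]
sander top [[47.3, 29.6], [47.7, -29.7], [-44.5, -29.6], [-45.7, 31.1]]
sander outline [[50.1, 30.5], [-50.2, 31.0]]
mallet head top [[51.2, 24.6], [51.0, -28.6], [12.0, -28.8], [13.6, 23.6]] handle end [[-53.0, -1.0]]
plane nose [[65.2, 0.6]] heel [[-39.8, 19.5], [-38.2, -13.6], [-38.8, -32.0]] knob [[48.5, -1.4]]
```

```bash
python3 -c "
from cell import order; print(order.finish_job())"
```

```text
the job is handed in; nothing more can be done
None
```

The plane, mallet, chisel and sanding block were set down in that order, each on its own board the right way round and mostly within 1–2 mm of its outline by the camera. The offcut and tin were left alone, and I handed the job in at about 33 s; it returned no verdict.

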